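Change over the gear pair on a roll tester

ROBOT

A 6-joint arm with a two-finger parallel gripper is mounted at the origin on a cart in front of the work surface, level with it; the furniture and walls round the work are solid. World frame = base frame: x ahead of the robot, y to its left, z up, the work surface at z = 0. Lengths are in mm, angles in rad, forces in N, time in s.
With the tool pointing down it reaches from about 350 to 975 mm from the base axis. Payload 7.1 kg.
Tool frame: the origin (TCP) lies at the very end of the fingers, on their centre line; the grasp point (between the pads) lies tcp_to_grasp behind it (tcp_to_grasp is the distance from the TCP to the grasp point, in mm); z points along the fingers, x is the direction in which the jaws open and shut, and the axes are right-handed (so a half turn about z gives the same grasp; the last joint's range is limited). The gripper opens to 88 mm and grips with 3 to 60 N. Pads are 20 mm wide; open, the fingers measure 115 mm over their backs; the gripper's body (75 mm by 178 mm) begins 61 mm behind the grasp point.
Start: joints at [-1.185, 0.423, 1.63, -0, 1.089, -0.019], TCP at [246.162, -574.464, 222.675] pointing down, gripper open.
Joint ranges: [-3, 3], [-0.9, 2.11], [0.09, 2.58], [-1.31, 4.45], [0.11, 2.69], [-2.54, 2.54]. Speed limits (rad/s): [2.39, 2.39, 3.01, 3.14, 3.14, 3.14].

INTERFACE

Orientations are given as a rotation vector (axis times angle).
In Python, from workcell import get_obs, get_image, close_job, recognise, mark_of, tcp_to_grasp gives the robot as it stands. The module is installed in compiled form; this text tells all that it offers.
- The arm moves only by the tool move_arm, never from a script. Its argument "motion" is a list of rows, each a list of 7 numbers: the shift along the world's x, y, z in mm, then the turn, a rotation vector about the world's x, y, z in rad, then the finger opening in mm, from 0 to 87.8. A call has 1 to 5 rows; each row is the pose to reach, as a shift and turn from the pose commanded when the call began; what a row does not reach only later rows make up. A row lasts 1/12 s, in which the tool goes at most 41.7 mm and 7.16 degrees, less where a joint would pass 70% of its speed; a pose out of reach is approached as far as the arm can. A call with a gripper value outside its range is refused whole. The fingers move at their own pace and stop on an object; the grip force is fixed at half the most. Time passes only in rows, so rows that repeat a pose let the fingers close. It gives the time, the measured TCP pose, the force and the opening at its end, in the units of the state.
- get_obs(): the state, without advancing time (a new reading comes with each control period).
- get_image(name): name is "side" or "top" or "wrist"; returns a dict with "color" (420x560x3 uint8, red, green, blue), "mtx" (3x3 intrinsics, pixels), "camera_from_world" (4x4, takes a point from world to camera coordinates). Camera axes: x right, y up, looking along -z (the intrinsics and any distortion apply to the point x, -y, -z); pixel columns grow to the right and rows downward; lengths in mm; the calibration is good to about 2 mm. The wrist camera is an equidistant fisheye: a pixel r from the principal point sees the ray r / f radians off the axis. A picture is of the moment at which its call begins. There is no depth.
- close_job(): hands the job in, once; it reports no verdict.
Trained networks look in a picture, given as the dict that the camera call returned (one of the last four; its "shot" number tells which), for a name from the list of things; names that differ only in an ending like _2 or _b are one class to them, and where a whole thing is asked for, a point or a joint stands for the part that bears it (a point fixed in the world has none). Each returns a list of dicts, best first, with "p" (0 to 1); they miss things now and then, are a little off and sometimes report something else, mostly with a low value. They report only what shows in the picture. A call takes as long as a camera call. They do not tell look-alikes from the thing itself.
- recognise(picture, label): "bbox" ([centre column, centre row, width, height] in pixels, round what is visible of it).
- mark_of(picture, label): "location" ([row, column] in pixels: a listed point, or the origin of a listed thing).
The state is a dict: "t": time; "qpos": joint angles; "qvel": joint speeds; "joint_torque": joint torques, N m; "ee_pos": TCP position; "orientation": TCP orientation; "ft_force": force on the tool from outside, world axes, zero at the start; "moment": the same for the moment, N m; "width": finger opening in mm.
Only numpy, scipy, OpenCV 4.12 (cv2) and the standard library are available. Lean on these libraries where they do the work, as an engineer would, in place of code of your own. Each camera call takes 0.05 s, during which the arm holds its last target. There are 200 camera calls.

TASK

Change the gear roll tester over from the steel pair to the brass pair: the large brass gear goes on the tester's fixed arbor and the small brass gear on the arbor of its carriage, and the steel gears take their places on the stands, the large one on the green stand and the small one on the blue stand. The yellow stand is free for parking a gear on the way and is empty again at the end; every gear ends hub up, fully down on its shoulder. Never lay a gear on the bare bench or tip one over.

Things in the scene. Friction and masses are not known exactly. Their poses are not given: they have to be found in the camera images.
- large_steel_gear: Large dark steel spur gear, 64 mm over the teeth, 12 mm thick, with a round hub 26 mm in diameter standing 18 mm above its upper face (30 mm high in all), and a 17.4 mm bore right through gear and hub. About 0.2 kg. Origin: centre of the underside, z along the bore and towards the hub. At the start it is on the tester's fixed arbor.
- small_steel_gear: Small dark steel spur gear, 44 mm over the teeth; thickness, hub, bore and origin as the large one. About 0.1 kg. At the start it is on the carriage arbor.
- large_brass_gear: Large yellow brass gear, same shape and sizes as the large steel gear. At the start it is on the green stand.
- small_brass_gear: Small yellow brass gear, same shape and sizes as the small steel gear. At the start it is on the blue stand.
- fixed_arbor_seat (a point): Arbor on the grey block of the tester, a grey instrument with a round dial at its right end; this block is at its left end. Point: centre of the shoulder (25 mm wide, 72 mm above the bench) that carries a gear's underside. From it a post 14.4 mm thick stands 34 mm high, straight for 16 mm, then tapering to a blunt tip, 4 mm above a seated gear's hub. All five posts are alike.
- carriage_arbor_seat (a point): Arbor on the bright aluminium carriage of the tester, next to the dial indicator; 94 to 118 mm from the fixed arbor. The carriage is clamped and does not move. Point: centre of the shoulder, 72 mm above the bench.
- green_stand_seat (a point): Stand with a round green base 80 mm in diameter, fixed to the bench. Point: centre of its shoulder, 24 mm above the bench.
- blue_stand_seat (a point): Stand with a round blue base 62 mm in diameter, fixed to the bench. Point: centre of its shoulder, 24 mm above the bench.
- yellow_stand_seat (a point): Stand with a round yellow base 70 mm in diameter, fixed to the bench, empty at the start. Point: centre of its shoulder, 24 mm above the bench.
There are look-alikes about, which are no part of the job. What is shaped like the small_brass_gear but pink or purple is not meant.

How it is judged (in metres and radians):
At the end, for the whole second after the job is handed in: Each gear is on its own post (large brass: fixed arbor; small brass: carriage arbor; large steel: green stand; small steel: blue stand), within 5 mm sideways of the post's centre and 3 mm in height of its shoulder, upright within 0.08 rad and at rest; so the yellow stand is empty (horizontal distance between large_brass_gear and fixed_arbor_seat below 0.005 m and z of large_brass_gear in the frame of fixed_arbor_seat between -0.003 and 0.003 m and angle between each of large_brass_gear, small_brass_gear, large_steel_gear, small_steel_gear's own z axis and vertical below 0.08 rad and linear speed of each of large_brass_gear, small_brass_gear, large_steel_gear, small_steel_gear below 0.02 m/s and horizontal distance between small_brass_gear and carriage_arbor_seat below 0.005 m and z of small_brass_gear in the frame of carriage_arbor_seat between -0.003 and 0.003 m and horizontal distance between large_steel_gear and green_stand_seat below 0.005 m and z of large_steel_gear in the frame of green_stand_seat between -0.003 and 0.003 m and horizontal distance between small_steel_gear and blue_stand_seat below 0.005 m and z of small_steel_gear in the frame of blue_stand_seat between -0.003 and 0.003 m); the robot touches nothing.
It fails at once if a gear is laid on the bare bench (height (world z) of any of large_brass_gear, small_brass_gear, large_steel_gear, small_steel_gear below 0.008 m).
It fails at once if a gear is tipped over (angle between any of large_brass_gear, small_brass_gear, large_steel_gear, small_steel_gear's own z axis and vertical above 0.8 rad).
It also fails if it takes over 112 s, if anything falls off the work surface, if the arm or the gripper's body presses on something with over 40 N, if the wrist force passes 120 N, or if a joint passes its speed limit or range.

## Working session

There is one attempt and no reset: what is moved stays moved. The work goes in short steps, Python scripts to look and compute and a tool call to move; the robot and the scene stay as the last step left them, time stands still between calls to the robot, and variables do not carry over. Pictures are saved under pics/ and viewed, about 12 in all and at most 16, crops included, and the job is handed in when it is done.

Besides the shell and the picture viewer there is one more tool, called after "Request:" as name([rows], argument=value, ...), one row to a line, values as JSON. move_arm: Moves the arm, as the interface text tells. Its arguments: {"type":"object","properties":{"motion":{"type":"array"}},"required":["motion"]}

```bash
mkdir -p pics; cat > h.py <<'E'
import numpy as np, cv2
from workcell import *
def ray(im,rc):
    M=np.array(im["mtx"]);T=np.array(im["camera_from_world"]);r,c=rc
    u=(c-M[0,2])/M[0,0];v=(r-M[1,2])/M[1,1]
    if im.get("fish"):
        a=np.hypot(u,v);s=np.sin(a)/a if a>1e-9 else 1
        d=np.array([u*s,-v*s,-np.cos(a)])
    else: d=np.array([u,-v,-1.])
    R=T[:3,:3];o=-R.T@T[:3,3];return o,R.T@d
def atz(im,rc,z):
    o,d=ray(im,rc);return o+d*(z-o[2])/d[2]
def proj(im,p):
    M=np.array(im["mtx"]);T=np.array(im["camera_from_world"]);q=T[:3,:3]@np.array(p,float)+T[:3,3]
    x,y,z=q[0],-q[1],-q[2]
    if im.get("fish"):
        r=np.hypot(x,y);a=np.arctan2(r,z);k=a/r if r>1e-9 else 0;u,v=x*k,y*k
    else: u,v=x/z,y/z
    return M[1,1]*v+M[1,2],M[0,0]*u+M[0,2]
def shot(n,save=None):
    im=get_image(n)
    if n=="wrist": im["fish"]=True
    if save: cv2.imwrite("pics/"+save,cv2.cvtColor(im["color"],cv2.COLOR_RGB2BGR))
    return im
H=dict(fixed_arbor_seat=72,carriage_arbor_seat=72,green_stand_seat=24,blue_stand_seat=24,yellow_stand_seat=24,large_steel_gear=72,small_steel_gear=72,large_brass_gear=24,small_brass_gear=24)
E
python3 - <<'E'
from h import *
np.set_printoptions(precision=1,suppress=True)
for n in("top","side"):
    im=shot(n,n+"1.png")
    T=im["camera_from_world"];print(n,-T[:3,:3].T@T[:3,3],im["mtx"][0])
    for k,z in H.items():
        print(k,[(round(m["p"],2),np.round(m["location"]),atz(im,m["location"],z)[:2]) for m in mark_of(im,k)[:3]])
o=get_obs();print(o["ee_pos"],o["orientation"],o["width"],o["ft_force"],tcp_to_grasp,o["t"])
E
```

```text
top [ 237.5 -113.5 1005.7] [516.7   0.  283.3]
fixed_arbor_seat [(0.6, array([172., 342.]), array([ 535.3, -224.3]))]
carriage_arbor_seat [(0.62, array([178., 397.]), array([ 521.9, -328.2]))]
green_stand_seat [(0.87, array([233., 178.]), array([433. ,  91.8]))]
blue_stand_seat [(0.87, array([233., 251.]), array([430.7, -48.2]))]
yellow_stand_seat [(0.57, array([185., 222.]), array([528.6,   8.2])), (0.44, array([230., 179.]), array([439.5,  91. ]))]
large_steel_gear [(0.65, array([169., 342.]), array([ 541.9, -224.8])), (0.18, array([235., 180.]), array([419.8,  79.4]))]
small_steel_gear [(0.74, array([177., 392.]), array([ 523.7, -317.4])), (0.23, array([232., 180.]), array([425.1,  79. ]))]
large_brass_gear [(0.84, array([236., 182.]), array([427.9,  85.4])), (0.42, array([185., 219.]), array([527.9,  13.9]))]
small_brass_gear [(0.59, array([234., 250.]), array([429.8, -45.7])), (0.59, array([177., 154.]), array([547.8, 143.7])), (0.54, array([284., 199.]), array([335.3,  50.3]))]
side [357.5 531.1 642.7] [399.    0.  271.1]
fixed_arbor_seat [(0.68, array([185., 244.]), array([ 54
[... 300 characters left out ...]
at [(0.73, array([266., 226.]), array([535.3,   6.6]))]
large_steel_gear [(0.96, array([180., 247.]), array([ 539.1, -228.3])), (0.62, array([159., 260.]), array([ 522.5, -321.9]))]
small_steel_gear [(0.67, array([181., 249.]), array([ 532.9, -221.9])), (0.51, array([158., 260.]), array([ 525.5, -327.1])), (0.2, array([304., 268.]), array([429.4, 120.7]))]
large_brass_gear [(0.65, array([301., 266.]), array([439.5,  79.2]))]
small_brass_gear [(0.81, array([306., 321.]), array([336.5,  74.7])), (0.68, array([327., 198.]), array([550.7, 153.9])), (0.67, array([253., 277.]), array([437. , -44.1]))]
[ 246.1 -574.5  222.7] [-2.6  1.7  0. ] 87.70808755298776 [ 0.1  0.4 -0.1] 18.700000000000003 1.0
```

View pics/top1.png

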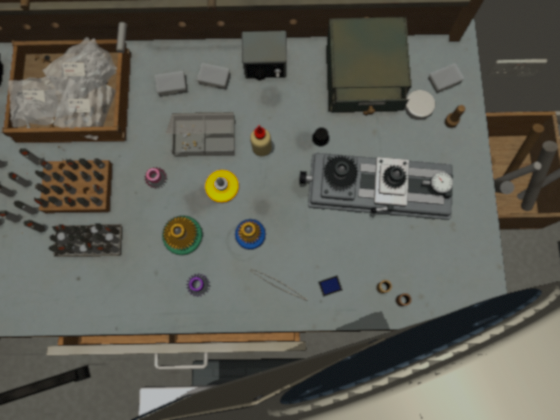

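View pics/side1.png

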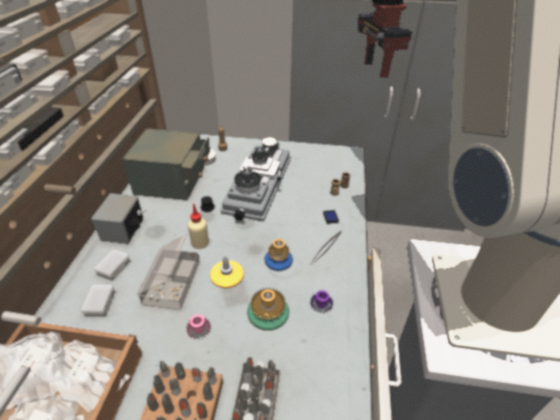

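Request:
move_arm([
  [28, 25, 0, 0, 0, 0, 60],
  [56, 50, 0, 0, 0, 0, 60],
  [84, 75, 0, 0, 0, 0, 60],
  [112, 100, 0, 0, 0, 0, 60],
  [139, 124, 0, 0, 0, 0, 60],
])

```text
t: 1.42
ee_pos: [386.3, -449.2, 222.8]
orientation: [-2.622, 1.73, -0.0]
ft_force: [1.2, -0.4, -0.0]
width: 60.6
```

Request:
move_arm([
  [28, 25, 0, 0, 0, 0, 60],
  [56, 50, 0, 0, 0, 0, 60],
  [84, 75, 0, 0, 0, 0, 60],
  [112, 100, 0, 0, 0, 0, 60],
  [139, 124, 0, 0, 0, 0, 60],
])

```text
t: 1.83
ee_pos: [525.5, -324.9, 222.8]
orientation: [-2.623, 1.729, -0.001]
ft_force: [-0.6, -0.7, -0.1]
width: 60.2
```

Request:
move_arm([
  [0, 0, 0, 0, 0, 0, 60],
  [0, 0, 0, 0, 0, 0, 60],
  [0, 0, 0, 0, 0, 0, 60],
])

```text
t: 2.08
ee_pos: [523.8, -326.5, 222.5]
orientation: [2.623, -1.728, -0.001]
ft_force: [0.5, 0.6, 0.2]
width: 59.9
```

```bash
python3 - <<'E'
from h import *
np.set_printoptions(precision=1,suppress=True)
im=shot("wrist","w1.png")
T=im["camera_from_world"];print(-T[:3,:3].T@T[:3,3],T[2,:3],im["mtx"])
for k,z in H.items():
    print(k,[(round(m["p"],2),np.round(m["location"]),atz(im,m["location"],z)[:2]) for m in mark_of(im,k)[:3]])
o=get_obs();print(o["ee_pos"],o["orientation"],proj(im,o["ee_pos"]))
E
```

```text
[ 587.5 -297.8  384.5] [0.2 0.1 1. ] [[325.2   0.  278.5]
 [  0.  325.2 205.3]
 [  0.    0.    1. ]]
fixed_arbor_seat [(0.72, array([141., 187.]), array([ 535.2, -222.3]))]
carriage_arbor_seat [(0.88, array([192., 275.]), array([ 522.4, -322.4]))]
green_stand_seat []
blue_stand_seat []
yellow_stand_seat [(0.71, array([79., 43.]), array([535. ,  18.1])), (0.57, array([191., 272.]), array([ 511.5, -322.5]))]
large_steel_gear [(0.74, array([141., 186.]), array([ 535.3, -221.2]))]
small_steel_gear [(0.68, array([191., 276.]), array([ 523. , -323.1]))]
large_brass_gear []
small_brass_gear [(0.74, array([200.,   8.]), array([346.5,  41.5])), (0.65, array([56.,  5.]), array([547.6, 114.9])), (0.61, array([162.,  57.]), array([438.6, -44.2]))]
[ 523.9 -326.8  222.7] [ 2.6 -1.7  0. ] (np.float64(253.15992953912223), np.float64(281.17308823449173))
```

View pics/w1.png

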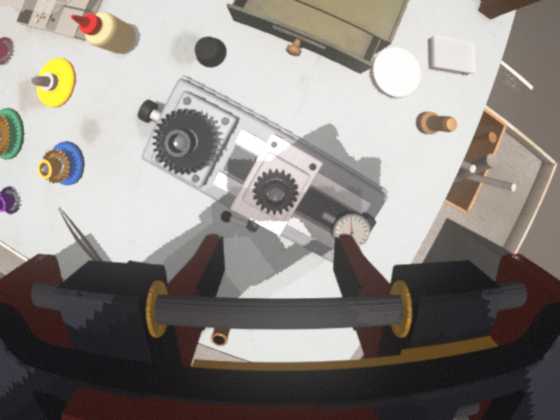

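Request:
move_arm([
  [4, 35, -20, 0, 0, 0, 60],
  [8, 70, -45, 0, 0, 0, 60],
  [12, 102, -68, 0, 0, 0, 60],
  [12, 102, -68, 0, 0, 0, 60],
  [12, 102, -68, 0, 0, 0, 60],
])

```text
t: 3.0
ee_pos: [535.5, -222.8, 153.4]
orientation: [2.625, -1.726, -0.005]
ft_force: [-0.6, -0.3, 0.0]
width: 59.9
```

```bash
cat >> h.py <<'E'
def circ(im,img,c,z,r,col,s,x0,y0):
    pts=[]
    for a in np.linspace(0,2*np.pi,60):
        v,u=proj(im,[c[0]+r*np.cos(a),c[1]+r*np.sin(a),z]);pts.append([(u-x0+.5)*s,(v-y0+.5)*s])
    cv2.polylines(img,[np.int32(np.round(pts))],True,col,1)
def crop(im,c,z,R,rs=(),w=100,s=5):
    v,u=proj(im,[c[0],c[1],z]);x0=int(np.clip(u-w/2,0,560-w));y0=int(np.clip(v-w/2,0,420-w))
    g=cv2.resize(im["color"][y0:y0+w,x0:x0+w,::-1].copy(),None,fx=s,fy=s,interpolation=cv2.INTER_CUBIC)
    for (dz,r,col) in rs: circ(im,g,c,z+dz,r,col,s,x0,y0)
    return g
E
python3 - <<'E'
from h import *
np.set_printoptions(precision=1,suppress=True)
im=shot("wrist")
P={}
for k,z in list(H.items()):
    r=[(round(m["p"],2),np.round(m["location"],1),atz(im,m["location"],z)[:2]) for m in mark_of(im,k)[:1]];print(k,r)
    if r:P[k]=r[0][2]
o=get_obs();print(o["ee_pos"],o["orientation"])
R=[(34,3,(0,255,255)),(30,13,(0,255,0)),(12,32,(0,0,255))]
a=crop(im,(536,-223),72,0,R,110,5);R2=[R[0],R[1],(12,22,(0,0,255))]
b=crop(im,(522.5,-323),72,0,R2,50,11)
cv2.imwrite("pics/c1.png",cv2.resize(np.hstack([a,b]),None,fx=.727,fy=.727) if a.shape==b.shape else a)
E
```

```text
fixed_arbor_seat [(0.58, array([211.7, 278. ]), array([ 534.5, -221.4]))]
carriage_arbor_seat [(0.98, array([267. , 382.1]), array([ 524.4, -323. ]))]
green_stand_seat [(0.77, array([171.9,   6.1]), array([436.1,  90.2]))]
blue_stand_seat [(0.98, array([219.4,  87.9]), array([432.4, -44.3]))]
yellow_stand_seat [(0.73, array([111.2,  66.7]), array([532.9,  15.1]))]
large_steel_gear [(0.62, array([266.8, 380.7]), array([ 524.1, -321.7]))]
small_steel_gear [(0.6, array([266. , 381.6]), array([ 525.1, -322.1]))]
large_brass_gear [(0.77, array([174.4,   9.4]), array([435.4,  83.5]))]
small_brass_gear [(0.7, array([71.1, 11.1]), array([551.8, 119.4]))]
[ 536.2 -225.1  155. ] [-2.6  1.7 -0. ]
```

View pics/c1.png

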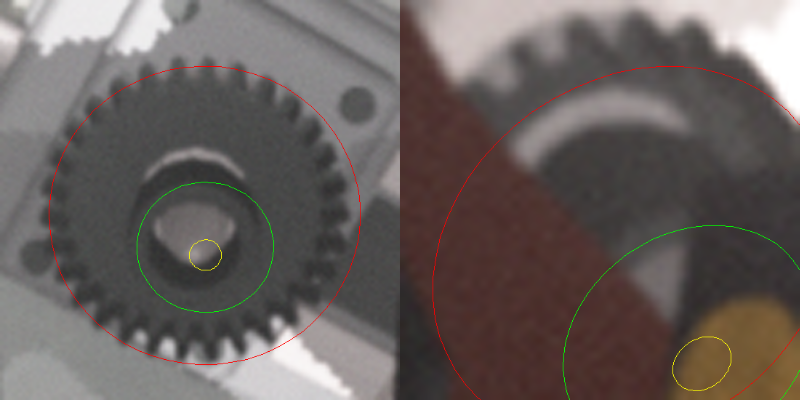

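Request:
move_arm([
  [0, 3, -30, 0, 0, 0, 50],
  [0, 3, -55, 0, 0, 0, 50],
  [0, 3, -67, 0, 0, 0, 50],
  [0, 3, -67, 0, 0, 0, 50],
  [0, 3, -67, 0, 0, 0, 50],
])

```text
t: 3.92
ee_pos: [536.1, -221.5, 87.6]
orientation: [2.622, -1.73, -0.002]
ft_force: [0.1, -0.5, 0.5]
width: 50.1
```

Request:
move_arm([
  [0, 0, 0, 0, 0, 0, 10],
  [0, 0, 0, 0, 0, 0, 10],
  [0, 0, 0, 0, 0, 0, 10],
  [0, 0, 0, 0, 0, 0, 10],
  [0, 0, 0, 0, 0, 0, 10],
])

```text
t: 4.33
ee_pos: [536.6, -221.6, 88.4]
orientation: [-2.622, 1.729, -0.002]
ft_force: [-0.3, 0.3, 2.5]
width: 24.7
```

```bash
python3 - <<'E'
from h import *
np.set_printoptions(precision=1,suppress=True)
o=get_obs();print(o["ee_pos"],o["ft_force"],o["moment"],o["width"])
E
```

```text
[ 536.6 -221.6   88.4] [-0.3  0.3  2.5] [ 0.   0.  -0.1] 24.734416564608004
```

Request:
move_arm([
  [0, 0, 15, 0, 0, 0, 10],
  [0, 0, 40, 0, 0, 0, 10],
  [0, 0, 75, 0, 0, 0, 10],
  [0, 35, 75, 0, 0, 0, 10],
  [0, 70, 75, 0, 0, 0, 10],
])

```text
t: 4.75
ee_pos: [537.6, -152.4, 165.0]
orientation: [-2.619, 1.733, -0.008]
ft_force: [0.2, -0.1, -3.3]
width: 25.0
```

Request:
move_arm([
  [-1, 40, 0, 0, 0, 0, 10],
  [-2, 80, 0, 0, 0, 0, 10],
  [-3, 120, 0, 0, 0, 0, 10],
  [-4, 150, 0, 0, 0, 0, 10],
  [-4, 160, 0, 0, 0, 0, 10],
])

```text
t: 5.17
ee_pos: [531.3, 12.1, 162.6]
orientation: [-2.625, 1.726, 0.002]
ft_force: [0.0, -1.5, -1.9]
width: 24.6
```

Request:
move_arm([
  [0, 0, 0, 0, 0, 0, 10],
  [0, 0, 0, 0, 0, 0, 10],
  [0, 0, 0, 0, 0, 0, 10],
  [0, 0, 0, 0, 0, 0, 10],
])

```text
t: 5.5
ee_pos: [532.2, 7.2, 162.6]
orientation: [2.621, -1.732, 0.0]
ft_force: [-0.8, 0.1, -1.0]
width: 25.1
```

```bash
python3 - <<'E'
from h import *
np.set_printoptions(precision=1,suppress=True)
im=shot("wrist","w2.png")
for k,z in list(H.items()):
    r=[(round(m["p"],2),np.round(m["location"],1),atz(im,m["location"],z)[:2]) for m in mark_of(im,k)[:2]];print(k,r)
o=get_obs();print(o["ee_pos"],o["orientation"],o["ft_force"],o["width"])
E
```

```text
fixed_arbor_seat [(0.67, array([287.8, 482.3]), array([ 535.8, -220.1]))]
carriage_arbor_seat [(0.17, array([193.6, 275.1]), array([541.9,  15.5]))]
green_stand_seat [(0.81, array([249.9, 168.6]), array([433.3,  90.5]))]
blue_stand_seat []
yellow_stand_seat []
large_steel_gear [(0.91, array([242.7, 276.5]), array([503.8,  -2. ]))]
small_steel_gear []
large_brass_gear [(0.59, array([250.3, 170.5]), array([433.7,  88.4]))]
small_brass_gear [(0.76, array([122. , 163.1]), array([554.7, 137.6])), (0.68, array([299. , 292.4]), array([432.9, -50.3]))]
[532.2   8.5 162.7] [-2.6  1.7 -0. ] [-0.5 -0.4 -2.2] 24.629218495689734
```

View pics/w2.png

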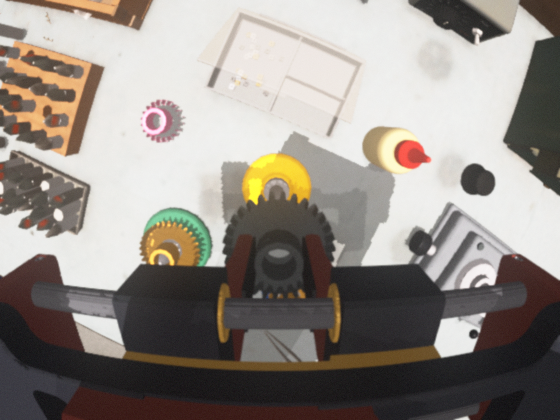

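```bash
cat >> h.py <<'E'
from scipy.optimize import least_squares
def base(im,c0,R,hue,h=6,win=60):
    "fit disc of radius R (mm) at height h to the coloured region near c0; robust"
    hsv=cv2.cvtColor(im["color"],cv2.COLOR_RGB2HSV);m=cv2.inRange(hsv,(hue[0],120,60),(hue[1],255,255))
    v,u=proj(im,[*c0,h]);k=np.zeros_like(m);cv2.circle(k,(int(u),int(v)),win,255,-1);m&=k
    cs,_=cv2.findContours(m,cv2.RETR_EXTERNAL,cv2.CHAIN_APPROX_NONE);c=max(cs,key=cv2.contourArea)
    hull=cv2.convexHull(c)[:,0] if False else c[:,0]
    W=np.array([atz(im,(p[1],p[0]),h)[:2] for p in hull])
    f=lambda q:np.hypot(W[:,0]-q[0],W[:,1]-q[1])-R
    s=least_squares(f,c0,loss="cauchy",f_scale=.7);return s.x,(abs(f(s.x))<1.2).mean(),cv2.contourArea(c)
E
python3 - <<'E'
from h import *
np.set_printoptions(precision=1,suppress=True)
for n in("wrist","top","side"):
    im=shot(n)
    for h in(4,8,12): print(n,h,base(im,(531,9),35,(20,35),h))
    for k in("yellow_stand_seat","green_stand_seat","blue_stand_seat"):print(k,[(round(m["p"],2),np.round(m["location"],1),atz(im,m["location"],24)[:2]) for m in mark_of(im,k)[:1]])
E
```

```text
wrist 4 (array([532.5,  11.3]), np.float64(0.4088888888888889), 1953.5)
wrist 8 (array([532.7,  11.6]), np.float64(0.36444444444444446), 1953.5)
wrist 12 (array([533. ,  11.8]), np.float64(0.3333333333333333), 1953.5)
yellow_stand_seat [(0.56, array([193.4, 276.7]), array([532.4,  11.6]))]
green_stand_seat [(0.73, array([248.7, 174.1]), array([437. ,  86.4]))]
blue_stand_seat []
top 4 (array([533.4,  12.1]), np.float64(0.5086206896551724), 613.0)
top 8 (array([532.3,  11.7]), np.float64(0.5), 613.0)
top 12 (array([531.2,  11.3]), np.float64(0.45689655172413796), 613.0)
yellow_stand_seat [(0.7, array([183. , 219.9]), array([532.9,  12.6]))]
green_stand_seat [(0.63, array([233.6, 182.2]), array([432.2,  84.6]))]
blue_stand_seat [(0.76, array([232. , 248.5]), array([432.8, -43.8]))]
side 4 (array([532.8,   8.2]), np.float64(0.23423423423423423), 388.5)
side 8 (array([531.5,  11.1]), np.float64(0.22522522522522523), 388.5)
side 12 (array([530.2,  14.1]), np.float64(0.21621621621621623), 388.5)
yellow_stand_seat [(0.88, array([267.7, 226.6]), array([533. ,  11.5]))]
green_stand_seat [(0.82, array([303.5, 265.8]), array([439.3,  85.6]))]
blue_stand_seat [(0.72, array([253.7, 275.5]), array([440.4, -42.6]))]
```

Request:
move_arm([
  [0.5, 3, -30, 0, 0, 0, 10],
  [0.5, 3, -60, 0, 0, 0, 10],
  [0.5, 3, -80, 0, 0, 0, 10],
  [0.5, 3, -85, 0, 0, 0, 10],
  [0.5, 3, -85, 0, 0, 0, 10],
])

```text
t: 7.02
ee_pos: [531.6, 11.5, 76.3]
orientation: [2.621, -1.729, -0.004]
ft_force: [0.8, -0.2, -1.1]
width: 25.1
```

Request:
move_arm([
  [0, 0, -4, 0, 0, 0, 10],
  [0, 0, -8, 0, 0, 0, 10],
  [0, 0, -12, 0, 0, 0, 10],
  [0, 0, -16, 0, 0, 0, 10],
  [0, 0, -16, 0, 0, 0, 10],
])

```text
t: 7.43
ee_pos: [532.6, 11.5, 61.5]
orientation: [2.623, -1.729, -0.0]
ft_force: [-0.9, -0.4, -2.1]
width: 25.1
```

Request:
move_arm([
  [0, 0, -5, 0, 0, 0, 10],
  [0, 0, -10, 0, 0, 0, 10],
  [0, 0, -15, 0, 0, 0, 10],
  [0, 0, -18, 0, 0, 0, 10],
  [0, 0, -18, 0, 0, 0, 10],
])

```text
t: 7.85
ee_pos: [533.3, 11.3, 43.1]
orientation: [-2.622, 1.729, -0.002]
ft_force: [4.5, -2.6, -4.1]
width: 24.8
```

Request:
move_arm([
  [0, 0, -1, 0, 0, 0, 10],
  [0, 0, -2, 0, 0, 0, 10],
  [0, 0, -3, 0, 0, 0, 10],
  [0, 0, -3.5, 0, 0, 0, 10],
  [0, 0, -3.5, 0, 0, 0, 10],
])

```text
t: 8.27
ee_pos: [533.4, 11.5, 40.6]
orientation: [-2.622, 1.729, -0.002]
ft_force: [4.1, -3.9, 0.6]
width: 24.9
```

Request:
move_arm([
  [0, 0, 0, 0, 0, 0, 50],
  [0, 0, 0, 0, 0, 0, 50],
  [0, 0, 0, 0, 0, 0, 50],
  [0, 0, 15, 0, 0, 0, 50],
  [0, 0, 50, 0, 0, 0, 50],
])

```text
t: 8.68
ee_pos: [528.5, 11.8, 86.9]
orientation: [2.618, -1.727, -0.013]
ft_force: [-1.4, 0.3, -0.5]
width: 49.5
```

Request:
move_arm([
  [-25, 20, 35, 0, 0, 0, 50],
  [-55, 42, 50, 0, 0, 0, 50],
  [-85, 65, 50, 0, 0, 0, 50],
  [-98, 75, 50, 0, 0, 0, 50],
  [-98, 75, 50, 0, 0, 0, 50],
])

```text
t: 9.1
ee_pos: [430.3, 87.8, 140.0]
orientation: [2.623, -1.725, -0.005]
ft_force: [0.1, 0.5, 0.3]
width: 49.9
```

Request:
move_arm([
  [0, 0, 0, 0, 0, 0, 50],
  [0, 0, 0, 0, 0, 0, 50],
  [0, 0, 0, 0, 0, 0, 50],
  [0, 0, 0, 0, 0, 0, 50],
])

```text
t: 9.43
ee_pos: [435.5, 86.0, 139.9]
orientation: [2.621, -1.731, -0.0]
ft_force: [0.4, 0.7, 0.5]
width: 50.0
```

```bash
python3 - <<'E'
from h import *
np.set_printoptions(precision=1,suppress=True)
im=shot("wrist","w3.png")
for k in H:
    z=24 if k=="large_steel_gear" else H[k]
    r=[(round(m["p"],2),np.round(m["location"],1),atz(im,m["location"],z)[:2]) for m in mark_of(im,k)[:2]];print(k,r)
for h in(4,8): print(base(im,(434,86),40,(40,90),h))
o=get_obs();print(o["ee_pos"],o["orientation"],o["ft_force"],o["width"])
im=shot("side")
for h in(4,8): print(base(im,(434,86),40,(40,90),h))
im=shot("top")
for h in(4,8): print(base(im,(434,86),40,(40,90),h),base(im,(434,-44),31,(100,125),h))
E
```

```text
fixed_arbor_seat [(0.63, array([252.1, 401.4]), array([446. , -16.2])), (0.5, array([199.8, 275.7]), array([445.9,  93.9]))]
carriage_arbor_seat []
green_stand_seat [(0.7, array([197.5, 279.4]), array([438. ,  87.4]))]
blue_stand_seat [(0.72, array([256.4, 399.6]), array([430.2, -44.1]))]
yellow_stand_seat [(0.76, array([131. , 400.4]), array([536.5,  12.7]))]
large_steel_gear [(0.57, array([136.4, 398.7]), array([531.4,  12.1]))]
small_steel_gear []
large_brass_gear [(0.96, array([204.3, 278.6]), array([432. ,  85.6])), (0.71, array([253.2, 400.2]), array([433.4, -42.9]))]
small_brass_gear [(0.82, array([ 56.2, 269. ]), array([547.4, 143.8])), (0.73, array([252.3, 401.4]), array([434.7, -43.6]))]Traceback (most recent call last):
  File "<stdin>", line 7, in <module>
  File "h.py", line 41, in base
    cs,_=cv2.findContours(m,cv2.RETR_EXTERNAL,cv2.CHAIN_APPROX_NONE);c=max(cs,key=cv2.contourArea)
                                                                       ~~~^^^^^^^^^^^^^^^^^^^^^^^^
ValueError: max() iterable argument is empty
```

View pics/w3.png

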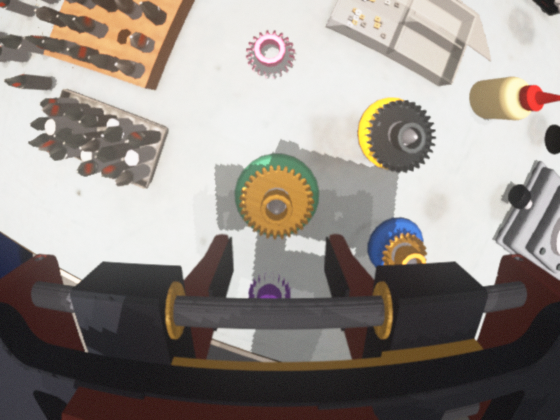

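```bash
sed -i 's/,120,60),(hue\[1\]/,sat,50),(hue[1]/; s/h=6,win=60/h=6,win=60,sat=70/' h.py; python3 - <<'E'
from h import *
np.set_printoptions(precision=1,suppress=True)
for n in("wrist","top","side"):
  im=shot(n)
  for h in(5,):
    for a in(((435,86),40,(45,95)),((434,-44),31,(98,130)),((533,11.5),35,(20,35))):
      try: print(n,a[0],base(im,*a,h,int(50 if n=="wrist" else 30)))
      except Exception as e: print(n,e)
o=get_obs();print(o["ee_pos"],o["ft_force"],o["width"])
E
```

```text
wrist (435, 86) (array([431.5,  88.7]), np.float64(0.3284132841328413), 760.5)
wrist (434, -44) (array([433.4, -45.1]), np.float64(0.4619883040935672), 1031.5)
wrist (533, 11.5) (array([533.7,  10.9]), np.float64(0.5123152709359606), 687.5)
top (435, 86) (array([435. ,  90.8]), np.float64(0.3435114503816794), 259.5)
top (434, -44) (array([431.9, -46.2]), np.float64(0.2972972972972973), 253.0)
top (533, 11.5) (array([532.8,  12. ]), np.float64(0.5287356321839081), 213.5)
side (435, 86) (array([436.1,  84.9]), np.float64(0.33663366336633666), 289.5)
side (434, -44) (array([436.8, -47.2]), np.float64(0.3333333333333333), 33.0)
side (533, 11.5) (array([535.6,   8.9]), np.float64(0.43478260869565216), 253.0)
[434.6  86.6 140.2] [0.3 0.1 0.2] 49.63268344370881
```

Request:
move_arm([
  [0, 0, -40, 0, 0, 0, 50],
  [0, 0, -75, 0, 0, 0, 50],
  [0, 0, -95, 0, 0, 0, 50],
  [0, 0, -100.5, 0, 0, 0, 50],
  [0, 0, -100.5, 0, 0, 0, 50],
])

```text
t: 10.5
ee_pos: [433.6, 86.4, 38.5]
orientation: [2.621, -1.728, -0.004]
ft_force: [1.0, -0.2, 0.1]
width: 50.1
```

Request:
move_arm([
  [0, 0, 0, 0, 0, 0, 10],
  [0, 0, 0, 0, 0, 0, 10],
  [0, 0, 0, 0, 0, 0, 10],
  [0, 0, 0, 0, 0, 0, 10],
  [0, 0, 0, 0, 0, 0, 10],
])

```text
t: 10.92
ee_pos: [435.6, 86.6, 40.7]
orientation: [-2.622, 1.728, -0.003]
ft_force: [0.9, -2.2, 5.9]
width: 24.9
```

Request:
move_arm([
  [0, 0, 15, 0, 0, 0, 10],
  [0, 0, 45, 0, 0, 0, 10],
  [0, 0, 85, 0, 0, 0, 10],
  [0, 0, 125, 0, 0, 0, 10],
  [10, -31, 125, 0, 0, 0, 10],
])

```text
t: 11.33
ee_pos: [447.7, 58.5, 171.3]
orientation: [-2.619, 1.72, -0.012]
ft_force: [1.0, 0.1, -1.6]
width: 25.2
```

Request:
move_arm([
  [12, -36, 0, 0, 0, 0, 10],
  [24, -73, 0, 0, 0, 0, 10],
  [36, -109, 0, 0, 0, 0, 10],
  [48, -146, 0, 0, 0, 0, 10],
  [60, -182, 0, 0, 0, 0, 10],
])

```text
t: 11.75
ee_pos: [504.5, -128.4, 164.9]
orientation: [-2.623, 1.73, -0.0]
ft_force: [0.0, 0.6, -2.9]
width: 25.7
```

Request:
move_arm([
  [12, -36, 0, 0, 0, 0, 10],
  [24, -73, 0, 0, 0, 0, 10],
  [31.4, -95, 0, 0, 0, 0, 10],
  [31.4, -95, 0, 0, 0, 0, 10],
  [31.4, -95, 0, 0, 0, 0, 10],
])

```text
t: 12.17
ee_pos: [535.6, -222.4, 164.3]
orientation: [-2.621, 1.733, 0.001]
ft_force: [-0.1, 0.2, -1.6]
width: 25.1
```

Request:
move_arm([
  [0, 0, -10, 0, 0, 0, 10],
  [0, 0, -25, 0, 0, 0, 10],
  [0, 0, -35, 0, 0, 0, 10],
  [0, 0, -38, 0, 0, 0, 10],
  [0, 0, -38, 0, 0, 0, 10],
])

```text
t: 12.58
ee_pos: [535.0, -220.1, 125.4]
orientation: [2.623, -1.728, -0.005]
ft_force: [0.0, 0.2, -2.5]
width: 25.3
```

```bash
python3 - <<'E'
from h import *
np.set_printoptions(precision=1,suppress=True)
im=shot("wrist","w4.png");o=get_obs();print(o["ee_pos"],o["orientation"],o["ft_force"],o["width"])
for k in ("fixed_arbor_seat","carriage_arbor_seat"):
    print(k,[(round(m["p"],2),np.round(m["location"],1),atz(im,m["location"],72)[:2]) for m in mark_of(im,k)[:2]])
cv2.imwrite("pics/w4c.png",cv2.resize(im["color"][100:340,130:450,::-1],None,fx=2.5,fy=2.5))
E
```

```text
[ 535.6 -220.6  126.1] [ 2.6 -1.7 -0. ] [ 0.4  0.  -1.9] 25.419398148998745
fixed_arbor_seat []
carriage_arbor_seat []
```

View pics/w4c.png

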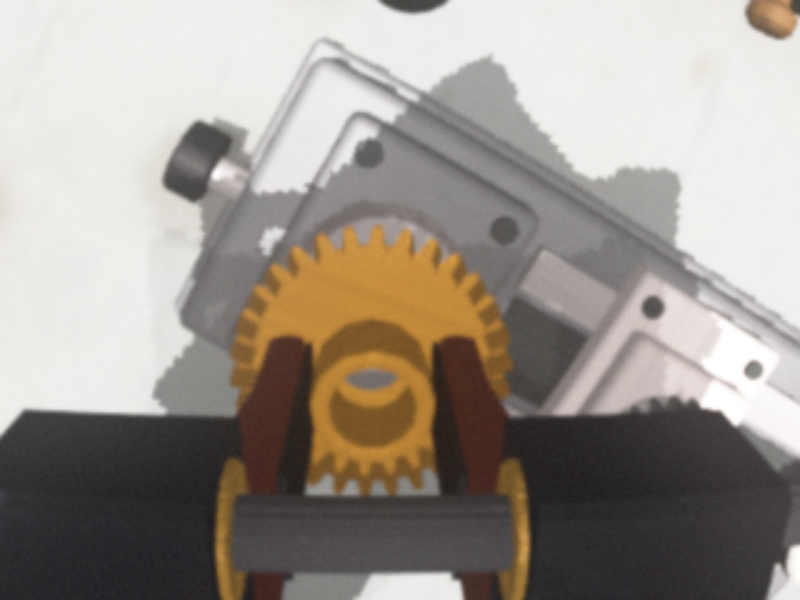

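Request:
move_arm([
  [0, 0, -3, 0, 0, 0, 10],
  [0, 0, -6, 0, 0, 0, 10],
  [0, 0, -9, 0, 0, 0, 10],
  [0, 0, -12, 0, 0, 0, 10],
  [0, 0, -12, 0, 0, 0, 10],
])

```text
t: 13.15
ee_pos: [535.6, -221.3, 114.0]
orientation: [2.622, -1.73, -0.002]
ft_force: [0.7, 0.5, -2.1]
width: 25.2
```

Request:
move_arm([
  [0, 0, -5, 0, 0, 0, 10],
  [0, 0, -10, 0, 0, 0, 10],
  [0, 0, -15, 0, 0, 0, 10],
  [0, 0, -20, 0, 0, 0, 10],
  [0, 0, -23, 0, 0, 0, 10],
])

```text
t: 13.57
ee_pos: [535.6, -221.3, 90.7]
orientation: [2.622, -1.729, -0.002]
ft_force: [-0.4, -0.0, -1.7]
width: 25.5
```

Request:
move_arm([
  [0, 0, -1, 0, 0, 0, 10],
  [0, 0, -2, 0, 0, 0, 10],
  [0, 0, -3, 0, 0, 0, 10],
  [0, 0, -3.8, 0, 0, 0, 10],
  [0, 0, -3.8, 0, 0, 0, 10],
])

```text
t: 13.98
ee_pos: [536.3, -221.4, 88.7]
orientation: [-2.622, 1.729, -0.001]
ft_force: [-1.5, 2.4, 5.7]
width: 25.4
```

Request:
move_arm([
  [0, 0, 0, 0, 0, 0, 50],
  [0, 0, 0, 0, 0, 0, 50],
  [0, 0, 0, 0, 0, 0, 50],
  [0, 0, 20, 0, 0, 0, 50],
  [0, 0, 60, 0, 0, 0, 50],
])

```text
t: 14.4
ee_pos: [533.1, -220.2, 144.4]
orientation: [2.621, -1.729, -0.013]
ft_force: [0.2, 0.3, -1.4]
width: 49.7
```

Request:
move_arm([
  [0, 38, 0, 0, 0, 0, 50],
  [0, 78, 0, 0, 0, 0, 50],
  [0, 118, 0, 0, 0, 0, 50],
  [-1, 158, 0, 0, 0, 0, 50],
  [-2, 198, 0, 0, 0, 0, 50],
])

```text
t: 14.82
ee_pos: [534.0, -21.9, 148.2]
orientation: [-2.622, 1.73, -0.001]
ft_force: [0.2, 0.4, -0.3]
width: 49.9
```

Request:
move_arm([
  [-1, 34.4, 0, 0, 0, 0, 50],
  [-1, 34.4, 0, 0, 0, 0, 50],
  [-1, 34.4, -35, 0, 0, 0, 50],
  [-1, 34.4, -70, 0, 0, 0, 50],
  [-1, 34.4, -85, 0, 0, 0, 50],
])

```text
t: 15.23
ee_pos: [531.5, 11.0, 60.1]
orientation: [2.622, -1.727, -0.004]
ft_force: [-1.2, -1.3, -0.4]
width: 50.2
```

Request:
move_arm([
  [0, 0, -12, 0, 0, 0, 50],
  [0, 0, -22.7, 0, 0, 0, 50],
  [0, 0, -22.7, 0, 0, 0, 50],
  [0, 0, -22.7, 0, 0, 0, 10],
  [0, 0, -22.7, 0, 0, 0, 10],
])

```text
t: 15.65
ee_pos: [534.0, 10.7, 41.1]
orientation: [-2.622, 1.729, -0.002]
ft_force: [0.7, -0.8, 0.7]
width: 40.1
```

Request:
move_arm([
  [0, 0, 0, 0, 0, 0, 10],
  [0, 0, 0, 0, 0, 0, 10],
  [0, 0, 0, 0, 0, 0, 10],
  [0, 0, 0, 0, 0, 0, 10],
])

```text
t: 15.98
ee_pos: [533.8, 10.9, 41.0]
orientation: [-2.622, 1.729, -0.002]
ft_force: [-0.3, -1.0, 5.6]
width: 24.5
```

Request:
move_arm([
  [0, 0, 15, 0, 0, 0, 10],
  [0, 0, 40, 0, 0, 0, 10],
  [0, 0, 65, 0, 0, 0, 10],
  [-25, 19, 65, 0, 0, 0, 10],
  [-50, 38, 65, 0, 0, 0, 10],
])

```text
t: 16.4
ee_pos: [484.6, 48.9, 106.7]
orientation: [-2.618, 1.731, -0.005]
ft_force: [-0.7, 1.1, -2.0]
width: 25.0
```

Request:
move_arm([
  [-30, 23, 0, 0, 0, 0, 10],
  [-48.4, 37.6, 0, 0, 0, 0, 10],
  [-48.4, 37.6, 0, 0, 0, 0, 10],
  [-48.4, 37.6, -15, 0, 0, 0, 10],
  [-48.4, 37.6, -26, 0, 0, 0, 10],
])

```text
t: 16.82
ee_pos: [435.1, 86.9, 79.2]
orientation: [-2.623, 1.727, -0.002]
ft_force: [-0.2, -0.8, -2.0]
width: 24.7
```

Request:
move_arm([
  [0, 0, 0, 0, 0, 0, 10],
  [0, 0, -4, 0, 0, 0, 10],
  [0, 0, -8, 0, 0, 0, 10],
  [0, 0, -12, 0, 0, 0, 10],
  [0, 0, -12, 0, 0, 0, 10],
])

```text
t: 17.23
ee_pos: [434.6, 86.4, 66.8]
orientation: [2.622, -1.73, -0.001]
ft_force: [0.0, 0.2, -2.1]
width: 24.8
```

TCP at 67.2: 7 mm over the tip, no load. Continuing to 40.2.

Request:
move_arm([
  [0, 0, -5, 0, 0, 0, 10],
  [0, 0, -10, 0, 0, 0, 10],
  [0, 0, -15, 0, 0, 0, 10],
  [0, 0, -20, 0, 0, 0, 10],
  [0, 0, -23, 0, 0, 0, 10],
])

```text
t: 17.65
ee_pos: [434.7, 86.6, 43.5]
orientation: [-2.623, 1.73, 0.0]
ft_force: [1.4, 1.6, -1.4]
width: 25.0
```

Request:
move_arm([
  [0, 0, -1, 0, 0, 0, 10],
  [0, 0, -2, 0, 0, 0, 10],
  [0, 0, -3, 0, 0, 0, 10],
  [0, 0, -4, 0, 0, 0, 10],
  [0, 0, -4, 0, 0, 0, 10],
])

```text
t: 18.07
ee_pos: [435.1, 86.7, 40.8]
orientation: [-2.622, 1.729, -0.001]
ft_force: [-0.7, 0.5, 8.3]
width: 25.0
```

Request:
move_arm([
  [0, 0, 0, 0, 0, 0, 50],
  [0, 0, 0, 0, 0, 0, 50],
  [0, 0, 0, 0, 0, 0, 50],
  [0, 0, 20, 0, 0, 0, 50],
  [0, 0, 60, 0, 0, 0, 50],
])

```text
t: 18.48
ee_pos: [431.6, 85.9, 97.8]
orientation: [2.618, -1.726, -0.01]
ft_force: [0.2, -0.1, 0.2]
width: 49.2
```

Request:
move_arm([
  [0, 0, 40, 0, 0, 0, 50],
  [8, -38, 60, 0, 0, 0, 50],
  [17, -77, 60, 0, 0, 0, 50],
  [26, -117, 60, 0, 0, 0, 50],
  [34, -157, 60, 0, 0, 0, 50],
])

```text
t: 18.9
ee_pos: [469.2, -72.1, 161.1]
orientation: [-2.623, 1.728, -0.003]
ft_force: [1.1, 0.8, -0.4]
width: 49.9
```

Request:
move_arm([
  [9, -40, 0, 0, 0, 0, 50],
  [17, -80, 0, 0, 0, 0, 50],
  [26, -120, 0, 0, 0, 0, 50],
  [35, -160, 0, 0, 0, 0, 50],
  [43, -200, 0, 0, 0, 0, 50],
])

```text
t: 19.32
ee_pos: [511.4, -272.6, 160.0]
orientation: [2.622, -1.73, -0.001]
ft_force: [1.1, 0.4, -0.3]
width: 49.9
```

Request:
move_arm([
  [7, -30, 0, 0, 0, 0, 50],
  [11.7, -52.2, 0, 0, 0, 0, 50],
  [11.7, -52.2, 0, 0, 0, 0, 50],
  [11.7, -52.2, 0, 0, 0, 0, 50],
  [11.7, -52.2, 0, 0, 0, 0, 50],
])

```text
t: 19.73
ee_pos: [522.6, -321.8, 159.6]
orientation: [-2.622, 1.73, 0.003]
ft_force: [0.1, 0.7, 0.5]
width: 50.5
```

```bash
python3 - <<'E'
from h import *
np.set_printoptions(precision=1,suppress=True)
im=shot("wrist","w5.png");o=get_obs();print(o["ee_pos"],o["orientation"],o["ft_force"],o["width"])
for k in ("fixed_arbor_seat","carriage_arbor_seat","small_steel_gear"):
    print(k,[(round(m["p"],2),np.round(m["location"],1),atz(im,m["location"],72)[:2]) for m in mark_of(im,k)[:2]])
R=[(34,3,(0,255,255)),(30,13,(0,255,0)),(12,22,(0,0,255))]
a=crop(im,(523.3,-322.6),72,0,R,80,6)
t=shot("top")
b=cv2.resize(im["color"][120:360,160:480,::-1],(428,320))
b=np.vstack([b,np.zeros((160,428,3),np.uint8)])
cv2.imwrite("pics/c5.png",cv2.resize(np.hstack([a,b]),None,fx=.88,fy=.88))
E
```

```text
[ 522.7 -321.4  159.8] [-2.6  1.7  0. ] [-0.7  0.3  0.3] 50.30773600980052
fixed_arbor_seat [(0.59, array([146.9, 170.4]), array([ 535.4, -221.5]))]
carriage_arbor_seat [(0.76, array([209.9, 282.1]), array([ 522.8, -323.5])), (0.73, array([146.5, 170. ]), array([ 535.5, -221. ]))]
small_steel_gear [(0.87, array([208.2, 281.2]), array([ 523.8, -322.3]))]
```

View pics/c5.png

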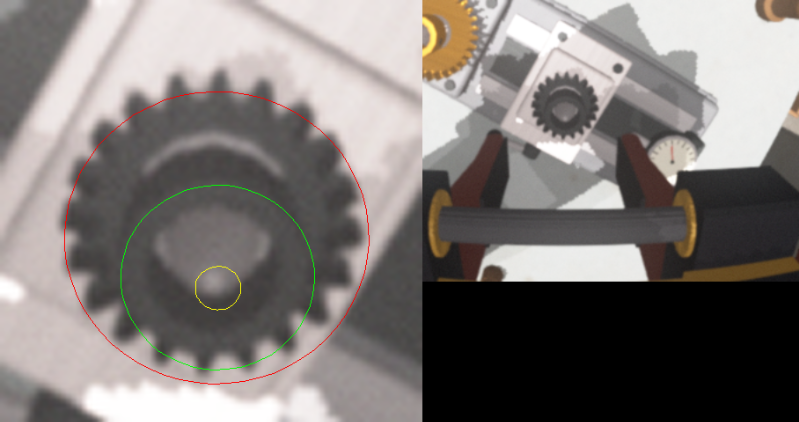

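```bash
python3 - <<'E'
from h import *
a=shot("wrist");b=shot("top")
o1,d1=ray(a,(249,372.4));o2,d2=ray(b,(182,441))
s=np.linalg.lstsq(np.c_[d1,-d2],o2-o1,rcond=None)[0]
print(o1+s[0]*d1,o2+s[1]*d2,get_obs()["ee_pos"])
E
```

```text
[ 517.44678993 -416.75594045   54.17617016] [ 517.10175546 -415.4383599    53.65696693] [ 523.47653379 -321.99385666  160.37364719]
```

Request:
move_arm([
  [0.7, 0.6, -30, 0, 0, 0, 40],
  [0.7, 0.6, -60, 0, 0, 0, 40],
  [0.7, 0.6, -72.3, 0, 0, 0, 40],
  [0.7, 0.6, -72.3, 0, 0, 0, 40],
  [0.7, 0.6, -72.3, 0, 0, 0, 40],
])

```text
t: 20.5
ee_pos: [523.9, -321.8, 87.8]
orientation: [-2.623, 1.729, 0.002]
ft_force: [0.0, -0.7, -0.5]
width: 40.1
```

Request:
move_arm([
  [0, 0, 0, 0, 0, 0, 10],
  [0, 0, 0, 0, 0, 0, 10],
  [0, 0, 0, 0, 0, 0, 10],
  [0, 0, 0, 0, 0, 0, 10],
  [0, 0, 0, 0, 0, 0, 10],
])

```text
t: 20.92
ee_pos: [524.9, -322.6, 89.1]
orientation: [-2.623, 1.729, -0.004]
ft_force: [-0.1, 0.9, 5.5]
width: 24.5
```

Request:
move_arm([
  [0, 0, 15, 0, 0, 0, 10],
  [0, 0, 45, 0, 0, 0, 10],
  [0, 0, 75, 0, 0, 0, 10],
  [1, 37, 75, 0, 0, 0, 10],
  [2, 77, 75, 0, 0, 0, 10],
])

```text
t: 21.33
ee_pos: [527.3, -246.6, 165.1]
orientation: [-2.619, 1.734, -0.008]
ft_force: [0.5, 0.6, -1.9]
width: 24.3
```

Request:
move_arm([
  [1, 40, 0, 0, 0, 0, 10],
  [2, 80, 0, 0, 0, 0, 10],
  [3, 120, 0, 0, 0, 0, 10],
  [4, 160, 0, 0, 0, 0, 10],
  [5, 200, 0, 0, 0, 0, 10],
])

```text
t: 21.75
ee_pos: [530.5, -43.2, 162.9]
orientation: [2.622, -1.73, -0.0]
ft_force: [1.5, 0.6, -2.2]
width: 24.4
```

Request:
move_arm([
  [1, 35, 0, 0, 0, 0, 10],
  [2, 56, 0, 0, 0, 0, 10],
  [2, 56, -30, 0, 0, 0, 10],
  [2, 56, -60, 0, 0, 0, 10],
  [2, 56, -80, 0, 0, 0, 10],
])

```text
t: 22.17
ee_pos: [532.0, 11.7, 81.2]
orientation: [2.623, -1.727, -0.002]
ft_force: [-0.3, 0.6, -1.1]
width: 24.7
```

Request:
move_arm([
  [0, 0, 0, 0, 0, 0, 10],
  [0, 0, -4, 0, 0, 0, 10],
  [0, 0, -9, 0, 0, 0, 10],
  [0, 0, -15, 0, 0, 0, 10],
  [0, 0, -15, 0, 0, 0, 10],
])

```text
t: 22.58
ee_pos: [533.2, 10.8, 67.9]
orientation: [-2.622, 1.73, -0.001]
ft_force: [0.2, -0.3, -1.5]
width: 24.6
```

Request:
move_arm([
  [0, 0, -5, 0, 0, 0, 10],
  [0, 0, -10, 0, 0, 0, 10],
  [0, 0, -15, 0, 0, 0, 10],
  [0, 0, -20, 0, 0, 0, 10],
  [0, 0, -24, 0, 0, 0, 10],
])

```text
t: 23.0
ee_pos: [533.2, 10.9, 43.4]
orientation: [-2.623, 1.729, -0.0]
ft_force: [0.2, -0.5, -1.5]
width: 24.7
```

Request:
move_arm([
  [0, 0, -1, 0, 0, 0, 10],
  [0, 0, -2, 0, 0, 0, 10],
  [0, 0, -3, 0, 0, 0, 10],
  [0, 0, -3.7, 0, 0, 0, 10],
  [0, 0, -3.7, 0, 0, 0, 10],
])

```text
t: 23.42
ee_pos: [533.5, 11.0, 41.0]
orientation: [-2.622, 1.729, -0.001]
ft_force: [-0.9, 0.1, 8.4]
width: 24.1
```

Request:
move_arm([
  [0, 0, 0, 0, 0, 0, 40],
  [0, 0, 0, 0, 0, 0, 40],
  [0, 0, 0, 0, 0, 0, 40],
  [0, 0, 20, 0, 0, 0, 40],
  [0, 0, 60, 0, 0, 0, 40],
])

```text
t: 23.83
ee_pos: [529.6, 10.9, 97.0]
orientation: [2.618, -1.727, -0.012]
ft_force: [-0.4, 0.2, -0.1]
width: 39.9
```

Request:
move_arm([
  [-30, -17, 30, 0, 0, 0, 40],
  [-62, -35, 40, 0, 0, 0, 40],
  [-92, -52, 40, 0, 0, 0, 40],
  [-99, -55.5, 40, 0, 0, 0, 40],
  [-99, -55.5, 40, 0, 0, 0, 40],
])

```text
t: 24.25
ee_pos: [431.9, -45.1, 140.3]
orientation: [2.621, -1.732, -0.002]
ft_force: [0.7, -0.6, -0.2]
width: 39.9
```

Request:
move_arm([
  [0, 0, 0, 0, 0, 0, 40],
  [0, 0, 0, 0, 0, 0, 40],
  [0, 0, 0, 0, 0, 0, 40],
  [0, 0, 0, 0, 0, 0, 40],
])

```text
t: 24.58
ee_pos: [435.0, -44.1, 139.9]
orientation: [-2.623, 1.728, 0.0]
ft_force: [-0.6, -0.1, -0.1]
width: 40.3
```

```bash
python3 - <<'E'
from h import *
np.set_printoptions(precision=1,suppress=True)
im=shot("wrist","w6.png");o=get_obs();print(o["ee_pos"],o["orientation"],o["ft_force"],o["width"])
for k in ("blue_stand_seat","small_brass_gear","small_steel_gear","green_stand_seat"):
    print(k,[(round(m["p"],2),np.round(m["location"],1),atz(im,m["location"],24)[:2]) for m in mark_of(im,k)[:2]])
for a in(((434,-44),31,(98,130)),((533,11.5),35,(20,35))): print(base(im,*a,5,50))
cv2.imwrite("pics/c6.png",np.hstack([cv2.resize(im["color"][:,:,::-1],(500,375)),cv2.resize(crop(im,(434,-44.5),24,0,[(34,3,(0,255,255)),(30,13,(0,255,0)),(12,22,(0,0,255))],80,6),(300,300)).__getitem__(slice(None)) if False else cv2.copyMakeBorder(cv2.resize(crop(im,(434,-44.5),24,0,[(34,3,(0,255,255)),(30,13,(0,255,0)),(12,22,(0,0,255))],80,6),(300,300)),0,75,0,0,0)]))
E
```

```text
[434.8 -44.2 139.8] [ 2.6 -1.7 -0. ] [-0.   0.1 -0.3] 39.93036035393666
blue_stand_seat [(0.84, array([203.1, 280.5]), array([433.3, -45.6]))]
small_brass_gear [(0.96, array([ 18.4, 149.2]), array([544.4, 130.5])), (0.83, array([203.3, 278.6]), array([432.5, -44.2]))]
small_steel_gear [(0.97, array([ 73.2, 265.9]), array([532.1,  10.4])), (0.69, array([146.2, 143.2]), array([433.2,  89.3]))]
green_stand_seat [(0.97, array([142.8, 143.7]), array([436.3,  89.9])), (0.18, array([146.1, 145.5]), array([434.1,  87.2]))]
(array([432.8, -45.4]), np.float64(0.37969924812030076), 1036.0)
(array([533.6,  11.6]), np.float64(1.0), 4429.5)
```

View pics/c6.png

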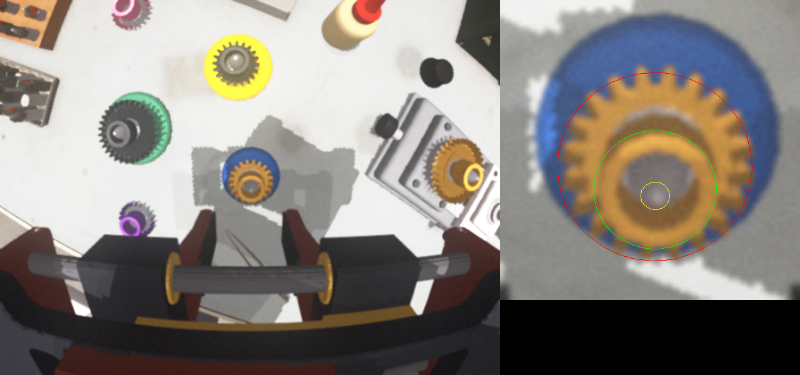

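Request:
move_arm([
  [-0.3, -0.2, -40, 0, 0, 0, 40],
  [-0.3, -0.2, -75, 0, 0, 0, 40],
  [-0.3, -0.2, -95, 0, 0, 0, 40],
  [-0.3, -0.2, -100.3, 0, 0, 0, 40],
  [-0.3, -0.2, -100.3, 0, 0, 0, 40],
])

```text
t: 25.25
ee_pos: [432.8, -44.6, 38.7]
orientation: [2.621, -1.729, -0.005]
ft_force: [-0.1, -0.1, -0.6]
width: 39.9
```

Request:
move_arm([
  [0, 0, 0, 0, 0, 0, 40],
  [0, 0, 0, 0, 0, 0, 10],
  [0, 0, 0, 0, 0, 0, 10],
  [0, 0, 0, 0, 0, 0, 10],
  [0, 0, 0, 0, 0, 0, 10],
])

```text
t: 25.67
ee_pos: [434.6, -44.8, 40.9]
orientation: [-2.622, 1.729, -0.003]
ft_force: [0.5, 1.4, 4.7]
width: 24.8
```

Request:
move_arm([
  [0, 0, 0, 0, 0, 0, 10],
  [0, 0, 15, 0, 0, 0, 10],
  [0, 0, 45, 0, 0, 0, 10],
  [0, 0, 85, 0, 0, 0, 10],
  [0, 0, 125, 0, 0, 0, 10],
])

```text
t: 26.08
ee_pos: [432.5, -44.6, 165.8]
orientation: [2.622, -1.729, -0.004]
ft_force: [1.2, 1.1, -1.5]
width: 25.0
```

Request:
move_arm([
  [12, -37, 0, 0, 0, 0, 10],
  [24, -74, 0, 0, 0, 0, 10],
  [36, -111, 0, 0, 0, 0, 10],
  [48, -148, 0, 0, 0, 0, 10],
  [60, -185, 0, 0, 0, 0, 10],
])

```text
t: 26.5
ee_pos: [493.8, -231.5, 165.3]
orientation: [-2.623, 1.729, -0.001]
ft_force: [0.5, 0.5, -1.0]
width: 25.1
```

Request:
move_arm([
  [12, -37, 0, 0, 0, 0, 10],
  [24, -74, 0, 0, 0, 0, 10],
  [30.3, -92.3, 0, 0, 0, 0, 10],
  [30.3, -92.3, -15, 0, 0, 0, 10],
  [30.3, -92.3, -37, 0, 0, 0, 10],
])

```text
t: 26.92
ee_pos: [525.4, -324.6, 129.2]
orientation: [2.621, -1.732, 0.007]
ft_force: [0.5, 1.6, -1.8]
width: 25.1
```

Request:
move_arm([
  [0, 0, 0, 0, 0, 0, 10],
  [0, 0, 0, 0, 0, 0, 10],
  [0, 0, -4, 0, 0, 0, 10],
  [0, 0, -8, 0, 0, 0, 10],
  [0, 0, -12, 0, 0, 0, 10],
])

```text
t: 27.33
ee_pos: [524.7, -322.1, 116.7]
orientation: [2.623, -1.729, 0.003]
ft_force: [0.8, 0.4, -0.7]
width: 25.0
```

Commanded z = 115.9, threaded about 6 mm without load; continue to 87.9.

Request:
move_arm([
  [0, 0, -5, 0, 0, 0, 10],
  [0, 0, -10, 0, 0, 0, 10],
  [0, 0, -15, 0, 0, 0, 10],
  [0, 0, -20, 0, 0, 0, 10],
  [0, 0, -24, 0, 0, 0, 10],
])

```text
t: 27.75
ee_pos: [523.9, -321.9, 91.2]
orientation: [2.623, -1.729, -0.001]
ft_force: [-0.4, 0.4, -0.9]
width: 25.4
```

Request:
move_arm([
  [0, 0, -1, 0, 0, 0, 10],
  [0, 0, -2, 0, 0, 0, 10],
  [0, 0, -3, 0, 0, 0, 10],
  [0, 0, -4, 0, 0, 0, 10],
  [0, 0, -4, 0, 0, 0, 10],
])

```text
t: 28.17
ee_pos: [524.2, -322.1, 88.9]
orientation: [-2.623, 1.73, -0.0]
ft_force: [-2.9, 2.3, 7.2]
width: 24.8
```

Request:
move_arm([
  [0, 0, 0, 0, 0, 0, 40],
  [0, 0, 0, 0, 0, 0, 40],
  [0, 0, 0, 0, 0, 0, 40],
  [0, 0, 20, 0, 0, 0, 40],
  [0, 0, 60, 0, 0, 0, 40],
])

```text
t: 28.58
ee_pos: [521.2, -320.3, 144.0]
orientation: [2.622, -1.729, -0.014]
ft_force: [0.2, -0.2, -0.1]
width: 40.1
```

Request:
move_arm([
  [1, 38, 0, 0, 0, 0, 40],
  [2, 78, 0, 0, 0, 0, 40],
  [3, 118, 0, 0, 0, 0, 40],
  [4, 158, 0, 0, 0, 0, 40],
  [5, 198, 0, 0, 0, 0, 40],
])

```text
t: 29.0
ee_pos: [528.9, -122.6, 148.1]
orientation: [-2.622, 1.73, -0.001]
ft_force: [1.1, 0.2, 0.3]
width: 39.7
```

Request:
move_arm([
  [1, 40, 0, 0, 0, 0, 40],
  [2, 80, 0, 0, 0, 0, 40],
  [3, 115, 0, 0, 0, 0, 40],
  [4, 135, 0, 0, 0, 0, 40],
  [4, 135, -25, 0, 0, 0, 40],
])

```text
t: 29.42
ee_pos: [536.5, 14.6, 126.4]
orientation: [-2.622, 1.722, -0.01]
ft_force: [0.7, 0.4, -0.9]
width: 40.0
```

Request:
move_arm([
  [0, 0, -35, 0, 0, 0, 40],
  [0, 0, -65, 0, 0, 0, 40],
  [0, 0, -82.7, 0, 0, 0, 40],
  [0, 0, -82.7, 0, 0, 0, 40],
  [0, 0, -82.7, 0, 0, 0, 40],
])

```text
t: 29.83
ee_pos: [532.7, 11.0, 39.7]
orientation: [2.622, -1.729, -0.002]
ft_force: [-0.4, 1.0, -0.1]
width: 39.6
```

Request:
move_arm([
  [0, 0, 0, 0, 0, 0, 10],
  [0, 0, 0, 0, 0, 0, 10],
  [0, 0, 0, 0, 0, 0, 10],
  [0, 0, 0, 0, 0, 0, 10],
  [0, 0, 0, 0, 0, 0, 10],
])

```text
t: 30.25
ee_pos: [534.0, 10.9, 41.3]
orientation: [-2.622, 1.729, -0.003]
ft_force: [0.1, -1.7, 6.6]
width: 24.5
```

Now to blue (433.7, -44.7): shift (-99.3, -55.7).

Request:
move_arm([
  [0, 0, 15, 0, 0, 0, 10],
  [0, 0, 40, 0, 0, 0, 10],
  [0, 0, 65, 0, 0, 0, 10],
  [-25, -14, 65, 0, 0, 0, 10],
  [-55, -31, 65, 0, 0, 0, 10],
])

```text
t: 30.67
ee_pos: [480.6, -19.9, 107.0]
orientation: [-2.622, 1.726, -0.008]
ft_force: [-0.4, -0.9, -1.4]
width: 24.5
```

Request:
move_arm([
  [-30, -17, 0, 0, 0, 0, 10],
  [-44.3, -24.7, 0, 0, 0, 0, 10],
  [-44.3, -24.7, 0, 0, 0, 0, 10],
  [-44.3, -24.7, -15, 0, 0, 0, 10],
  [-44.3, -24.7, -26, 0, 0, 0, 10],
])

```text
t: 31.08
ee_pos: [435.2, -44.9, 79.5]
orientation: [-2.621, 1.73, -0.004]
ft_force: [0.3, 0.0, -0.6]
width: 24.5
```

Request:
move_arm([
  [0, 0, 0, 0, 0, 0, 10],
  [0, 0, -4, 0, 0, 0, 10],
  [0, 0, -8, 0, 0, 0, 10],
  [0, 0, -12, 0, 0, 0, 10],
  [0, 0, -12, 0, 0, 0, 10],
])

```text
t: 31.5
ee_pos: [433.8, -44.6, 66.8]
orientation: [2.623, -1.729, -0.001]
ft_force: [-0.6, 0.1, -0.5]
width: 24.3
```

Request:
move_arm([
  [0, 0, -5, 0, 0, 0, 10],
  [0, 0, -10, 0, 0, 0, 10],
  [0, 0, -15, 0, 0, 0, 10],
  [0, 0, -20, 0, 0, 0, 10],
  [0, 0, -23, 0, 0, 0, 10],
])

```text
t: 31.92
ee_pos: [434.2, -44.9, 43.7]
orientation: [-2.622, 1.729, -0.001]
ft_force: [1.5, -0.6, 0.6]
width: 24.6
```

Request:
move_arm([
  [0, 0, -1, 0, 0, 0, 10],
  [0, 0, -2, 0, 0, 0, 10],
  [0, 0, -3, 0, 0, 0, 10],
  [0, 0, -4.2, 0, 0, 0, 10],
  [0, 0, -4.2, 0, 0, 0, 10],
])

```text
t: 32.33
ee_pos: [434.6, -44.7, 40.9]
orientation: [-2.622, 1.729, -0.002]
ft_force: [-0.5, 1.5, 13.6]
width: 24.3
```

Seated. Release, lift, and check with all cameras.

Request:
move_arm([
  [0, 0, 0, 0, 0, 0, 40],
  [0, 0, 0, 0, 0, 0, 40],
  [0, 0, 0, 0, 0, 0, 40],
  [0, 0, 20, 0, 0, 0, 40],
  [0, 0, 60, 0, 0, 0, 40],
])

```text
t: 32.75
ee_pos: [430.3, -44.3, 97.4]
orientation: [2.619, -1.727, -0.013]
ft_force: [0.5, -0.1, -0.5]
width: 40.1
```

Request:
move_arm([
  [0, -20, 40, 0, 0, 0, 40],
  [0, -60, 80, 0, 0, 0, 40],
  [0, -90, 110, 0, 0, 0, 40],
  [0, -90, 110, 0, 0, 0, 40],
  [0, -90, 110, 0, 0, 0, 40],
])

```text
t: 33.17
ee_pos: [435.5, -137.4, 213.1]
orientation: [-2.619, 1.732, -0.01]
ft_force: [0.7, -0.3, -0.3]
width: 39.7
```

Request:
move_arm([
  [0, 0, 0, 0, 0, 0, 40],
  [0, 0, 0, 0, 0, 0, 40],
  [0, 0, 0, 0, 0, 0, 40],
  [0, 0, 0, 0, 0, 0, 40],
])

```text
t: 33.5
ee_pos: [432.9, -133.6, 208.6]
orientation: [2.623, -1.728, -0.005]
ft_force: [-0.5, 0.0, -1.2]
width: 40.1
```

```bash
python3 - <<'E'
from h import *
np.set_printoptions(precision=1,suppress=True)
G=dict(large_brass_gear=(536,-221.4,72,32),small_brass_gear=(524,-322,72,22),large_steel_gear=(434.6,86.6,24,32),small_steel_gear=(433.7,-44.7,24,22))
im=shot("wrist");s=shot("side")
for n,x in(("wrist",im),("side",s)):
  for k,g in G.items():
    print(n,k,[(round(m["p"],2),atz(x,m["location"],g[2])[:2]-np.array(g[:2])) for m in mark_of(x,k)[:3]])
def five(x,w): return [cv2.resize(crop(x,g[:2],g[2],0,[(30,13,(0,255,0)),(12,g[3],(0,0,255))],w,4),(200,200)) for g in G.values()]
cv2.imwrite("pics/f1.png",np.vstack([np.hstack(five(im,80)),np.hstack(five(s,60))]))
cv2.imwrite("pics/f2.png",im["color"][:,:,::-1])
o=get_obs();print(o["ee_pos"],o["ft_force"],o["t"])
E
```

```text
wrist large_brass_gear [(0.9, array([-0.7,  0.1]))]
wrist small_brass_gear [(0.94, array([-160.4,  350.6])), (0.84, array([-0.9,  2.4])), (0.66, array([ 16.5, 416.5]))]
wrist large_steel_gear [(0.84, array([-1.5, -3.7]))]
wrist small_steel_gear [(0.79, array([1.1, 1.1]))]
side large_brass_gear [(0.98, array([ 1.8, -3.8]))]
side small_brass_gear [(0.78, array([-182.4,  434.1])), (0.72, array([ 2.4, -2.6])), (0.54, array([  5. , 509.6]))]
side large_steel_gear [(0.87, array([ 0.5, -9.9]))]
side small_steel_gear [(0.69, array([ 0.3, -0.7])), (0.17, array([ 127.5, -261.8]))]
[ 433.8 -134.8  210. ] [-0.1 -0.1 -0.1] 34.0
```

View pics/f1.png

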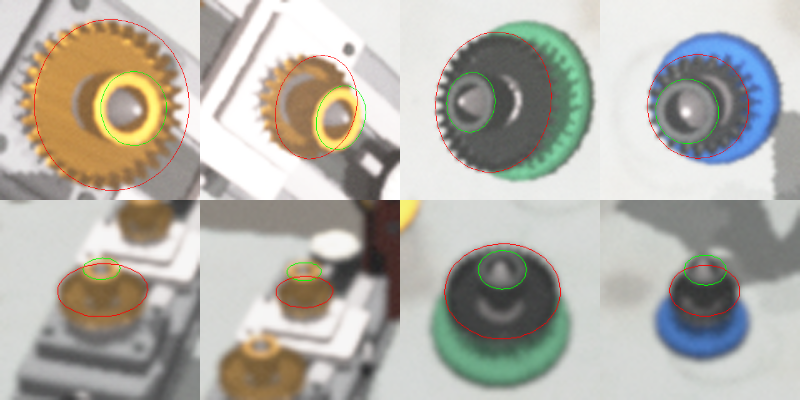

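View pics/f2.png

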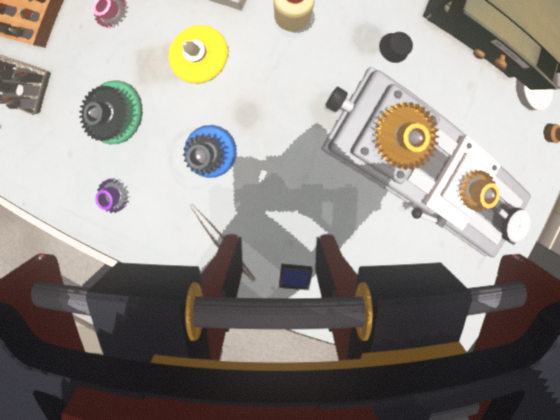

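```bash
python3 -c "
from workcell import *
print(close_job())"
```

```text
the job is handed in; nothing more can be done
None
```

The changeover is done and the job is handed in, at about 34 s of the 112 s allowed. The large brass gear is on the fixed arbor and the small brass gear on the carriage arbor. The large steel gear is on the green stand and the small steel gear on the blue stand. Each steel gear was parked on the yellow stand on the way.

**Last pictures (wrist and side):** all four gears sit hub up with the post tips showing through, the yellow stand is empty, and the gripper is clear of everything with near-zero wrist force.

**Seating:** every gear went down its post with sideways forces of at most about 6 N and stopped at the expected height. The final upward force was 6 to 14 N for the four final placings.

**Position checks against where I placed the gears:**

| Gear | Wrist view, offset in mm (x, y) | Side view, offset in mm (x, y) |
|---|---|---|
| Large brass | -0.7, 0.1 | 1.8, -3.8 |
| Small brass | -0.9, 2.4 | 2.4, -2.6 |
| Large steel | -1.5, -3.7 | 0.5, -9.9 |
| Small steel | 1.1, 1.1 | 0.3, -0.7 |

- **The check that disagreed:** the side view put the large steel gear about 10 mm off in y. I took this as a recognition error, because the gear is threaded on its post and the overlay on the picture fits.
- **Small brass gear:** its row uses the second-ranked detection in each view; the top-ranked one lay at the purple look-alike's position.

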